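# Open the rinse tap's tapered cock over the tub

### The arm

A 6-joint arm with a two-finger parallel gripper is mounted at the origin on the work surface; the furniture and walls round the work are solid. World frame = base frame: x ahead of the robot, y to its left, z up, the work surface at z = 0. Lengths are in mm, angles in rad, forces in N, time in s.
With the tool pointing down it reaches from about 350 to 800 mm from the base axis. Payload 7.3 kg.
Tool frame: the origin (TCP) lies midway between the tips of the shut fingers; the grasp point (between the pads) lies 19 mm behind it; z points along the fingers, y is the line along which they close (so a half turn about z gives the same grasp; the last joint's range is limited). The gripper opens to 85 mm and grips with 20 to 120 N. Pads are 22 mm wide; open, the fingers measure 114 mm over their backs; the gripper's body (76 mm by 85 mm) begins 54 mm behind the grasp point. The pads swing forward as they close: fully open they stand 13 mm farther back than shut.
Start: joints at [1.143, 0.342, 1.524, -0, 1.275, -0.146], TCP at [145.979, 504.316, 231.322] pointing down, gripper open.
Joint ranges: [-2.53, 2.53], [-0.77, 2.02], [0.04, 2.7], [-1, 4.14], [0.28, 2.66], [-3.11, 3.11]. Speed limits (rad/s): [2.57, 2.57, 3.14, 3.14, 3.14, 3.14].

### API

Orientations are given as a 3x3 rotation matrix whose columns are the frame's x, y, z axes.
In Python, from workcell import ctrl gives the robot as it stands. The module is installed in compiled form; this text tells all that it offers. Calls block until the motion is done:
- ctrl.movep(position, orientation): joint-space move of the TCP to a pose.
- ctrl.move_l(position, velocity=150, rot=None): straight line of the TCP; rot=None keeps the orientation; velocity is the mean speed in mm/s.
- ctrl.move_joints(angles): joint-space move.
- ctrl.command_gripper(opening): finger opening in mm; the grip force is fixed at half the most; returns when the fingers have stopped.
- ctrl.sleep(seconds).
- ctrl.inverse_kinematics(position, orientation): joint angles nearest the present ones, or None.
- ctrl.camera(name): name is "side" or "top"; returns a dict with "img" (420x560x3 uint8, red, green, blue), "range_z" (420x560 float32, mm along the optical axis (not along the pixel's ray), 0 where there is no reading), "fx", "fy", "cx", "cy" (pixels), "extrinsics" (4x4, takes a point from camera to world coordinates). Camera axes: x right, y down, z forward; pixel columns grow to the right and rows downward; lengths in mm; the calibration is good to about 2 mm. A picture is of the moment at which its call begins.
A pose or a line that the arm cannot do raises ctrl.MotionError and nothing moves.
- ctrl.close_job(): hands the job in; it is judged then, once.
Readings, each from a call of its own:
- ctrl.current_time(): time.
- ctrl.current_joints(): joint angles.
- ctrl.current_qd(): joint speeds.
- ctrl.current_joint_efforts(): joint torques, N m.
- ctrl.current_eef_pos(): TCP position.
- ctrl.current_tool_rot(): TCP orientation.
- ctrl.current_ft_force(): force on the tool from outside, world axes, zero at the start.
- ctrl.current_torque(): the same for the moment, N m.
- ctrl.current_opening(): finger opening in mm.
- ctrl.current_grasp_force(): force on a finger pad.
Only numpy, scipy, OpenCV 4.12 (cv2) and the standard library are available. Lean on these libraries where they do the work, as an engineer would, in place of code of your own. Each camera call takes 0.05 s, during which the arm holds its last target. There are 200 camera calls.

### The job

Get the rinse tap ready to fill the empty white tub: swing the tap's spout round until its nozzle is over the middle of the tub, and only then open the tapered cock on the leaning barrel. To open it, turn its bar handle anticlockwise until the bar lies in line with the pipe, pressing the plug into its barrel as you turn, so that it ends fully home and stays there by itself when you let go. Leave the tub and the other things where they stand.

Things in the scene. Friction and masses are not known exactly. Their poses are not given: they have to be found in the camera images.
- tap_stand: Fixed rinse tap: steel plate 110x270x12 mm, 26 mm pipe level along its own y axis, pipe axis 90 mm up. Origin on the table under the pipe axis; x away from the robot (yaw within 0.2), y left, z up. At y=+70 mm a riser carries the swivel spout; at y=-90 mm a brass barrel 50 mm wide crosses the pipe axis, leaning 35 deg towards the robot (-x): lean the gripper alike, fingers along the barrel.
- spout (a joint): Angle of the swivel spout about its vertical pivot, rad. 0: it points along the stand's +y (left); grows anticlockwise seen from above (free end comes towards the robot). Stops at -1.3 and 1.0; starts at -1.1 to -0.8, pointing back, away from the robot. Stays where it is left (friction 0.1 N m).
- spout_pivot (a point): Point on the spout's vertical pivot axis, at the height of the spout tube's axis, 167 mm above the table. Its y axis points along the spout. The pivot's cap rises 14 mm above this point.
- spout_grip (a point): Point on the axis of the spout's straight level steel tube (16 mm diameter), 85 mm out from the pivot; 167 mm above the table. Take the tube here from above, fingers on either side of it. Its y axis runs along the tube, outward.
- spout_tip (a point): Centre of the nozzle's mouth, the lower end of the downturned end of the spout (22 mm diameter), 135 mm out from the pivot, 123 mm above the table.
- tub: The empty white open tub, 85 mm across, 60 mm tall, upright and loose on the table to the left of the riser; origin at the centre of its underside. It stands on the sweep of the nozzle: for some spout angle (between about -0.3 and +0.45) the nozzle comes within about 10 mm of right above its centre.
- plug (a joint): Depth of the tapered plug in its barrel, m: 0 out (start), 0.010 the stop, flange at the barrel's rim. It stays where it is left. The first 3 mm go in with about 4 N; then the taper wedges, friction grows: a straight push takes up to 30 N near the stop, but only 10 to 15 N while the plug is being turned. Turning takes up to about 0.35 N m; on release the handle may spring back up to 0.07 rad.
- cock (a joint): Angle of plug and bar handle about the barrel's axis, rad, growing anticlockwise as seen looking down on the handle. 0: the bar points up and down the lean, across the pipe (shut); 1.571: in line with the pipe (open). Stops at -0.1 and 2.0; starts at 0.1 to 0.45.
- cock_grip (a point): Grip point on the barrel's axis in the dark bar handle; moves with the plug: z out along the barrel (up and to the robot), x along the bar. Bar 60 mm long, 13 wide (y), 24 tall; top 4 mm above this point. It stands on a 38 mm round flange, upper face 20 mm below the point: fingers opened to 30 mm can push on it; opened wider they may clamp it. 71 mm from the pipe axis when out, 61 when home.
- cup: Bystander: pink tapered drinking cup, 81 mm across, 112 mm tall, to the right of the tap; origin at the centre of its underside. Leave alone.
- roe_tub: Bystander: white tub of orange roe, 100 mm across, 55 mm tall, far right; origin at the centre of its underside. Leave alone.
Things that resemble listed ones, but are neither listed nor needed, are in the scene too. Of the things that look like the tub, the middle-sized one is meant.

How it is judged (in metres and radians):
On the way, in this order (a step that is already met when the one before it is completed fails the run):
1. the spout's nozzle is over the tub's middle while the cock is still shut (horizontal distance between spout_tip and tub below 0.025 m and value of joint cock below 0.9 rad), for 0.2 s.
2. the plug is pressed well in while the handle is still short of open (value of joint plug above 0.0035 m and value of joint cock below 1.3 rad and horizontal distance between spout_tip and tub below 0.03 m), for 0.1 s.
At the end, for the whole second after the job is handed in: The nozzle is within 25 mm (horizontally) of the tub's centre, the plug is at least 7.5 of its 10 mm home and stays there, the bar handle is within about 0.17 rad (10 degrees) of in line with the pipe and at rest, and the tub stands upright at rest (horizontal distance between spout_tip and tub below 0.025 m and value of joint plug above 0.0075 m and value of joint cock between 1.4 and 1.74 rad and velocity of joint cock between -0.02 and 0.02 rad/s and velocity of joint plug above -0.001 m/s and angle between tub's own z axis and vertical below 0.1 rad and linear speed of tub below 0.02 m/s); the robot touches nothing.
It fails at once if the cock is turned open while the spout is not over the tub (value of joint cock above 1 rad and horizontal distance between spout_tip and tub above 0.04 m).
It fails at once if the tub is knocked out of its place (distance of tub from where it was at the start of the episode above 0.025 m).
It fails at once if a bystander is knocked out of its place (distance of any of cup, roe_tub from where it was at the start of the episode above 0.03 m).
It also fails if it takes over 51 s, if anything falls off the work surface, if the arm or the gripper's body presses on something with over 40 N, if the wrist force passes 120 N, or if a joint passes its speed limit or range.

## Working session

There is one attempt and no reset: what is moved stays moved. The work goes in short steps, each a Python script; the robot and the scene stay as the last script left them, time stands still between calls to the robot, and variables do not carry over. Pictures are saved under pics/ and viewed, at most 10 in all, crops included, and the job is handed in when it is done.

```bash
mkdir -p pics; cat > h.py <<'E'
import numpy as np, cv2
from workcell import ctrl
def shot(n,save=None):
    c=ctrl.camera(n)
    if save: cv2.imwrite('pics/'+save,c['img'][:,:,::-1])
    z=c['range_z']; v,u=np.mgrid[:z.shape[0],:z.shape[1]]
    P=np.stack([(u-c['cx'])/c['fx']*z,(v-c['cy'])/c['fy']*z,z,np.ones_like(z)],-1)@np.array(c['extrinsics']).T
    P=P[...,:3]; P[z==0]=np.nan
    return c,P
E
python3 - <<'E'
from h import *
for n in('top','side'):
    c,P=shot(n,n+'0.png'); np.save(n+'0.npy',P); print(n,c['fx'],c['cx'],c['cy'],np.round(c['extrinsics'],3).tolist())
print(ctrl.current_time(),ctrl.current_tool_rot())
a=cv2.imread('pics/top0.png');
E
```

```text
top 479.3196611981507 279.22230086377635 209.88593808236504 [[0.004, -0.984, 0.177, 206.897], [-1.0, -0.003, 0.006, -94.618], [-0.005, -0.177, -0.984, 1500.512], [0.0, 0.0, 0.0, 1.0]]
side 462.2570566136963 281.7411974218062 202.48077930146908 [[-0.992, -0.093, 0.086, 368.101], [-0.126, 0.627, -0.769, 736.578], [0.018, -0.774, -0.633, 819.578], [0.0, 0.0, 0.0, 1.0]]
0.1 [[-9.60552012e-01  2.78099823e-01 -5.66899063e-04]
 [ 2.78100342e-01  9.60551141e-01 -1.30569812e-03]
 [ 1.81421125e-04 -1.41184578e-03 -9.99998987e-01]]
```

View pics/top0.png

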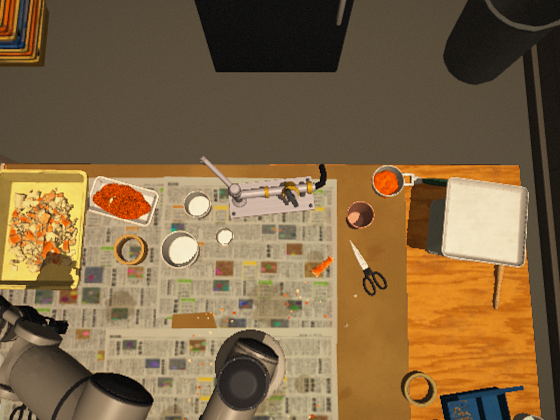

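View pics/side0.png

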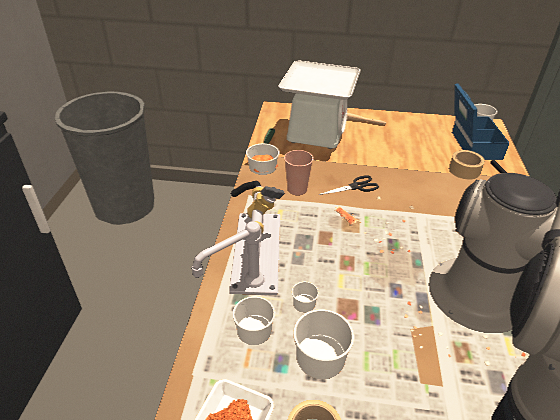

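Tub candidates in the top view are the large one at (180,250), the middle one at (197,205) and the small one at (224,237). I choose (197,205). The pivot is at about (236,190), the spout tip at (203,159) and the cock at (290,195). I'll check this in a crop and measure.

```bash
python3 - <<'E'
from h import *
from scipy.optimize import least_squares
P=np.load('top0.npy');S=np.load('side0.npy')
a=cv2.imread('pics/top0.png')[145:265,155:335]; cv2.imwrite('pics/crop.png',cv2.resize(a,None,fx=4.4,fy=4.4,interpolation=cv2.INTER_CUBIC))
def circ(Q):
    r=least_squares(lambda p:np.hypot(Q[:,0]-p[0],Q[:,1]-p[1])-p[2],[*Q[:,:2].mean(0),40],loss='soft_l1',f_scale=3).x
    return np.round(r,1)
for n,(u,v) in dict(tub=(197,205),big=(180,250),small=(224,237)).items():
    W=P[v-25:v+26,u-25:u+26].reshape(-1,3); c0=P[v,u]
    W=W[np.hypot(*(W-c0)[:,:2].T)<70]; W=W[W[:,2]>20]; print(n,c0.round(),len(W),W[:,2].max())
    if n=='tub': print(circ(W[W[:,2]>45]))
c=P[205,197]
W=S.reshape(-1,3); W=W[(np.hypot(*(W-c)[:,:2].T)<60)&(W[:,2]>45)&(W[:,2]<70)]; print('side tub',len(W),circ(W),W[:,2].max())
# plate, tube
A=np.concatenate([P.reshape(-1,3),S.reshape(-1,3)]); lab=np.r_[np.zeros(P[...,0].size),np.ones(S[...,0].size)]
for k in(0,1):
    B=A[lab==k]
    B=B[(B[:,0]>380)&(B[:,0]<720)&(B[:,1]>-260)&(B[:,1]<160)]
    p=B[(B[:,2]>8)&(B[:,2]<17)]; 
    q=B[(B[:,2]>158)&(B[:,2]<186)]
    print(k,'hi',len(q),q.mean(0).round(),q.min(0).round(),q.max(0).round())
    m=np.median(q,0); print(cv2.fitLine(q[:,:2].astype(np.float32),cv2.DIST_HUBER,0,.01,.01).ravel())
    w=B[(B[:,2]>80)&(B[:,2]<106)]; print('pipe',len(w),cv2.fitLine(w[:,:2].astype(np.float32),cv2.DIST_HUBER,0,.01,.01).ravel())
    print('plate',len(p),cv2.minAreaRect(p[:,:2].astype(np.float32)))
for u,v in[(236,190),(232,185),(203,159),(290,195),(284,185),(262,191),(250,192)]: print((u,v),P[v,u].round(1))
E
```

```text
tub [491. 176.   3.] 238 65.91454453448523
[484.7 166.1  40.5]
big [348. 225.  -1.] 438 87.59858561841588
small [389.  88.  -2.] 81 47.79790903821663
side tub 458 [484.1 168.9  40.2] 64.31981500930215
0 hi 355 [539.  65. 173.] [ 490. -121.  158.] [606. 140. 186.]
[  0.66636944   0.74562174 545.96246     80.010956  ]
pipe 661 [ 1.6795729e-01 -9.8579425e-01  5.2161719e+02 -8.7910606e+01]
plate 1616 ((501.4798583984375, -50.4747314453125), (238.98764038085938, 419.353271484375), 0.15598030388355255)
1 hi 731 [541.  76. 172.] [ 487. -119.  158.] [606. 145. 184.]
[  0.69081926   0.72302747 549.6819      93.044205  ]
pipe 527 [ 1.9698852e-01 -9.8040581e-01  5.2675299e+02 -9.2462128e+01]
plate 2647 ((483.05780029296875, -50.77388000488281), (204.52357482910156, 418.4684143066406), 0.20988759398460388)
(236, 190) [501.1  35.2 177.5]
(232, 185) [514.8  46.5 180.9]
(203, 159) [593.7 132.7 170.3]
(290, 195) [ 492.3 -117.8  153. ]
(284, 185) [ 536.2 -100.8   91.2]
(262, 191) [516.2 -34.9  96.9]
(250, 192) [511.8   0.7 102.4]
```

View pics/crop.png

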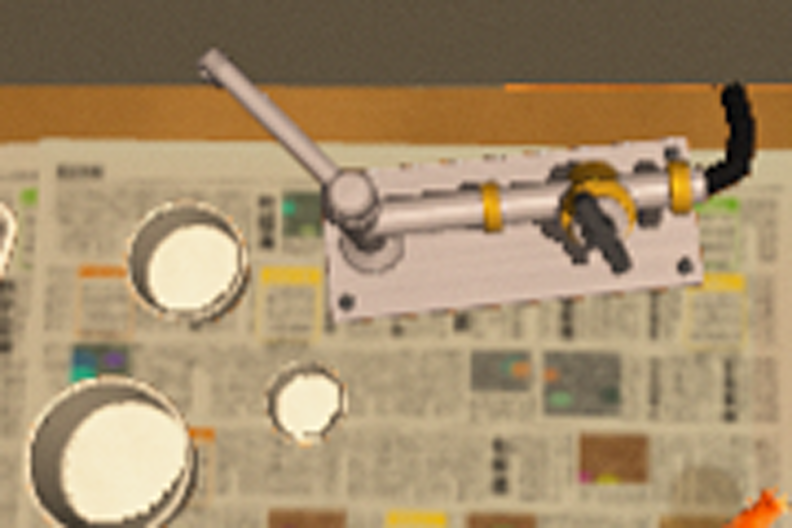

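```bash
python3 - <<'E'
from h import *
for n in('top','side'):
    B=np.load(n+'0.npy').reshape(-1,3); B=B[np.isfinite(B).all(1)]
    L=lambda q:cv2.fitLine(q[:,:2].astype(np.float32),cv2.DIST_HUBER,0,.01,.01).ravel()
    d=np.hypot(B[:,0]-506,B[:,1]-40)
    cap=B[(d<28)&(B[:,2]>177)]; print(n,'cap',len(cap),np.median(cap,0).round(1),((cap.min(0)+cap.max(0))/2).round(1),np.ptp(cap,axis=0).round(1))
    t=B[(d>30)&(d<115)&(B[:,2]>160)&(B[:,2]<180)&(B[:,1]>40)]; print('tube',len(t),L(t),t[:,2].max())
    e=B[(d>115)&(d<170)&(B[:,2]>100)&(B[:,2]<185)&(B[:,1]>90)]; print('end',len(e),e.mean(0).round(1),e.max(0).round(1))
    p=B[(B[:,1]>-70)&(B[:,1]<15)&(abs(B[:,0]-518)<40)&(B[:,2]>92)&(B[:,2]<108)]; l=L(p); print('pipe',len(p),l,'yaw',np.arctan2(-l[0]*np.sign(l[1]),abs(l[1])),p[:,2].max())
    h=B[(abs(B[:,1]+110)<60)&(abs(B[:,0]-490)<60)&(B[:,2]>125)]; print('handle',len(h),h.mean(0).round(1),h.min(0).round(),h.max(0).round())
    l=L(h); print(l)
    pl=B[(B[:,1]>-200)&(B[:,1]<90)&(B[:,0]>430)&(B[:,0]<600)&(B[:,2]>9)&(B[:,2]<16)]
    q=pl[(pl[:,0]>440)]; print('plate',q.min(0),q.max(0))
E
```

```text
top cap 74 [506.4  40.6 180.8] [508.3  42.4 181.9] [31.7 31.7  9.8]
tube 164 [  0.7162619   0.6978315 556.43896    91.688484 ] 179.471645174684
end 51 [594.7 132.6 161.9] [605.6 146.4 176.7]
pipe 229 [ 1.0068477e-01 -9.9491841e-01  5.1225446e+02 -2.6618425e+01] yaw 0.10085567 107.89316931966187
handle 201 [ 497.2 -122.5  142.3] [ 462. -142.  125.] [528. -98. 171.]
[ 9.6058613e-01  2.7798256e-01  4.9385367e+02 -1.2387778e+02]
plate [ 441.735517   -196.29270039    9.00166552] [587.75675869  77.3714116   15.96694921]
side cap 112 [506.4  45.9 180.8] [506.   44.5 180.7] [29.8 29.6  7.3]
tube 327 [  0.6959951    0.71804655 552.98126     96.63236   ] 178.39673426662432
end 258 [595.9 139.9 153.8] [611.7 150.6 177.4]
pipe 71 [ 4.4889072e-01 -8.9358670e-01  5.0938342e+02 -5.1703083e+01] yaw 0.46552357 107.89347165458287
handle 322 [ 494.9 -113.1  141.5] [ 460. -136.  125.] [526. -93. 168.]
[ 8.8269758e-01  4.6994141e-01  4.9105872e+02 -1.1329085e+02]
plate [ 449.20896517 -196.67583716    9.02340784] [584.6536144   82.50611141  15.99903007]
```

```bash
cat >> h.py <<'E'
yaw=.105; piv=np.array([506.5,42.8,167.]); tub=np.array([484.4,167.5])
xs=np.array([np.cos(yaw),np.sin(yaw),0]); ys=np.array([-np.sin(yaw),np.cos(yaw),0]); zs=np.array([0,0,1.])
bar0=piv*[1,1,0]-160*ys+90*zs
n=-np.sin(np.radians(35))*xs+np.cos(np.radians(35))*zs     # barrel axis, outward
ux=np.cos(np.radians(35))*xs+np.sin(np.radians(35))*zs     # bar dir at cock 0
uy=np.cross(n,ux)
def Rzy(z,y): return np.stack([np.cross(y,z),y,z],1)
def spose(a,sg,dz=0):   # a = spout angle from world +y, ccw
    d=np.array([-np.sin(a),np.cos(a),0]); 
    return piv+85*d+[0,0,dz-19], Rzy(-zs,sg*np.cross(zs,d))
def cpose(th,depth,sg,off=0):  # TCP pose for cock angle, plug depth
    b=np.cos(th)*ux+np.sin(th)*uy
    return bar0+(71-1e3*depth-19+off)*n, Rzy(-n,sg*np.cross(n,b))
E
python3 - <<'E'
from h import *
A=0; 
for s in('top','side'):
    B=np.load(s+'0.npy').reshape(-1,3); B=B[np.isfinite(B).all(1)]
    Q=(B-bar0)@np.stack([ux,uy,n],1)
    h=Q[(np.hypot(Q[:,0],Q[:,1])<45)&(Q[:,2]>60)&(Q[:,2]<85)]
    l=cv2.fitLine(h[:,:2].astype(np.float32),cv2.DIST_HUBER,0,.01,.01).ravel()
    r=cv2.minAreaRect(h[:,:2].astype(np.float32))
    print(s,len(h),h.mean(0).round(1),np.percentile(h[:,2],[5,50,95]).round(1),l.round(2),'ang',np.arctan2(l[1],l[0]),r)
for sg in(1,-1):
    for a in(-.784,-.3,.175):
        print('sp',sg,a,[np.round(ctrl.inverse_kinematics(*spose(a,sg,z)),2).tolist() if ctrl.inverse_kinematics(*spose(a,sg,z)) is not None else None for z in(0,80)])
    for th in(.2,.9,1.65):
        print('ck',sg,th,[(lambda q:None if q is None else np.round(q,2).tolist())(ctrl.inverse_kinematics(*cpose(th,0,sg,o))) for o in(-10,80)])
E
```

```text
top 102 [ 3.8 -2.5 71.9] [64.  72.4 77.3] [ 0.9   0.44  4.03 -2.55] ang 0.45553625 ((2.4655303955078125, -2.660062789916992), (58.75146484375, 17.34709930419922), 18.23031234741211)
side 165 [ 3.4  4.2 70.1] [60.9 71.8 76. ] [0.92 0.39 5.37 6.23] ang 0.40163967 ((1.2610340118408203, 0.27391815185546875), (60.15898513793945, 17.897212982177734), 30.076683044433594)
sp 1 -0.784 [[0.05, 0.51, 1.5, -0.0, 1.13, -2.31], [0.05, 0.44, 1.39, -0.0, 1.32, -2.31]]
sp 1 -0.3 [[0.09, 0.46, 1.59, -0.0, 1.1, -2.75], [0.09, 0.38, 1.47, -0.0, 1.29, -2.75]]
sp 1 0.175 [[0.1, 0.4, 1.69, -0.0, 1.05, 3.07], [0.1, 0.31, 1.58, -0.0, 1.25, 3.07]]
ck 1 0.2 [[-0.63, 0.29, 2.19, 1.15, 0.43, 2.76], [-0.74, 0.05, 2.19, 0.82, 0.63, 3.05]]
ck 1 0.9 [[-0.63, 0.29, 2.19, 1.15, 0.43, 2.06], [-0.74, 0.05, 2.19, 0.82, 0.63, 2.35]]
ck 1 1.65 [[-0.63, 0.29, 2.19, 1.15, 0.43, 1.31], [-0.74, 0.05, 2.19, 0.82, 0.63, 1.6]]
sp -1 -0.784 [[0.05, 0.51, 1.5, -0.0, 1.13, 0.83], [0.05, 0.44, 1.39, -0.0, 1.32, 0.83]]
sp -1 -0.3 [[0.09, 0.46, 1.59, -0.0, 1.1, 0.39], [0.09, 0.38, 1.47, -0.0, 1.29, 0.39]]
sp -1 0.175 [[0.1, 0.4, 1.69, -0.0, 1.05, -0.07], [0.1, 0.31, 1.58, -0.0, 1.25, -0.07]]
ck -1 0.2 [[-0.63, 0.29, 2.19, 1.15, 0.43, -0.38], [-0.74, 0.05, 2.19, 0.82, 0.63, -0.09]]
ck -1 0.9 [[-0.63, 0.29, 2.19, 1.15, 0.43, -1.08], [-0.74, 0.05, 2.19, 0.82, 0.63, -0.79]]
ck -1 1.65 [[-0.63, 0.29, 2.19, 1.15, 0.43, -1.83], [-0.74, 0.05, 2.19, 0.82, 0.63, -1.54]]
```

```bash
python3 - <<'E'
from h import *
a0=-.784
ctrl.movep(*spose(a0,-1,90)); ctrl.command_gripper(45)
p,R=spose(a0,-1,0); ctrl.move_l(p,150,R); ctrl.command_gripper(19)
print(ctrl.current_opening(),ctrl.current_grasp_force(),ctrl.current_ft_force(),ctrl.current_time())
a1=np.arctan2(-(tub-piv[:2])[0],(tub-piv[:2])[1]); print(a1)
for a in np.linspace(a0,a1,9)[1:]:
    p,R=spose(a,-1,0); ctrl.move_l(p,70,R); print(np.round(ctrl.current_ft_force(),1),end=' ')
print(ctrl.current_time())
ctrl.command_gripper(45); p,R=spose(a1,-1,80); ctrl.move_l(p,200)
P=p+[-120,-150,60]; ctrl.move_l(P,250)
c,Q=shot('top','top1.png'); np.save('top1.npy',Q); c,Q=shot('side','side1.png'); np.save('side1.npy',Q)
for s in('top','side'):
    B=np.load(s+'1.npy').reshape(-1,3); d=np.hypot(*(B[:,:2]-piv[:2]).T)
    t=B[(d>30)&(d<150)&(B[:,2]>160)&(B[:,2]<182)&(B[:,1]>60)]
    print(s,len(t),cv2.fitLine(t[:,:2].astype(np.float32),cv2.DIST_HUBER,0,.01,.01).ravel(),t.max(0))
print(ctrl.current_time())
a=cv2.imread('pics/top1.png')[130:280,140:340]; b=cv2.imread('pics/side1.png')[170:370,170:370]
cv2.imwrite('pics/c1.png',np.hstack([cv2.resize(a,(460,345)),cv2.resize(b,(340,345))]))
E
```

```text
19.130376023368324 0.0 [ 0.69580455 -0.1208257   0.3189936 ] 3.7833
0.17540406238502784
[ 0.3 -0.3 -0.5] [-0.3  0.1 -0.9] [0.5 0.6 0.3] [ 0.6  0.3 -0.1] [-1.2  0.5  0.3] [0.2 0.3 0.3] [ 0.5 -0.  -0.4] [ 0.1  1.2 -0.8] 6.1167
top 131 [ 1.8481100e-01 -9.8277408e-01  4.9008859e+02  1.4139522e+02] [502.6582309  176.58910692 180.03492597]
side 372 [ 1.5924492e-01 -9.8723912e-01  4.9191949e+02  1.3282300e+02] [508.76952711 179.36871047 178.13935249]
8.0917
```

View pics/c1.png

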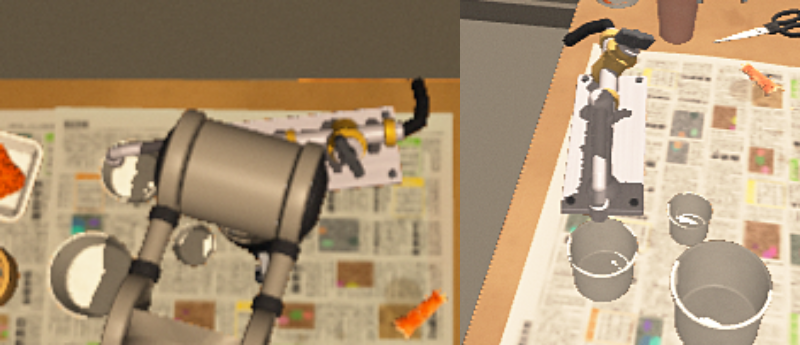

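The spout now lies over the tub: in the left panel the nozzle is at (120,150) inside the tub rim, and the side view agrees. The estimated offset is about 8 mm, nearly all of it radial. Next is the cock.

```bash
python3 - <<'E'
from h import *
th=.42
ctrl.movep(*cpose(th,0,-1,90)); ctrl.command_gripper(34)
p,R=cpose(th,0,-1,3); ctrl.move_l(p,100,R)
print('f',ctrl.current_ft_force().round(1) if hasattr(ctrl.current_ft_force(),'round') else ctrl.current_ft_force())
ctrl.command_gripper(0); ctrl.sleep(.2)
print(ctrl.current_opening(),ctrl.current_grasp_force(),np.round(ctrl.current_ft_force(),1),np.round(ctrl.current_torque(),2),ctrl.current_time())
shot('side','side2.png')
b=cv2.imread('pics/side2.png')[150:290,190:350]; cv2.imwrite('pics/c2.png',cv2.resize(b,None,fx=4,fy=4))
E
```

```text
f [-0.   0.3  0.3]
11.722894489768088 61.82602643966675 [-0.3 -2.9  3.5] [-0.51  0.   -0.29] 10.675
```

View pics/c2.png

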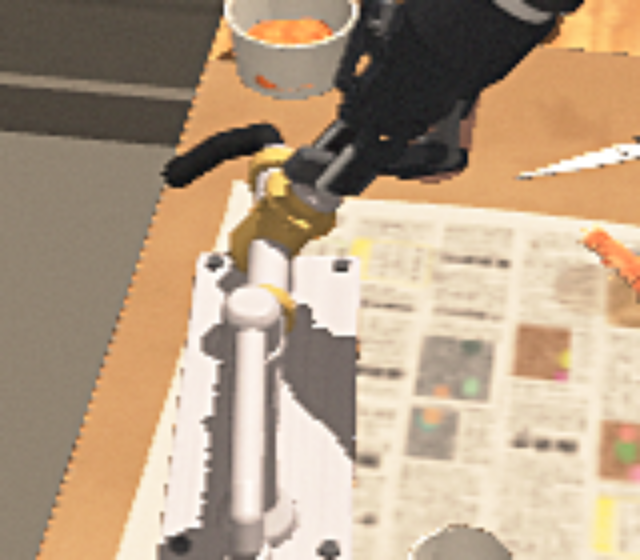

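```bash
python3 - <<'E'
from h import *
p0=np.array(ctrl.current_eef_pos())
def go(th,d,v=15):
    _,R=cpose(th,0,-1); ctrl.move_l(p0-d*n,v,R)
    f=np.array(ctrl.current_ft_force()); x=np.array(ctrl.current_eef_pos())-p0
    print(round(th,2),d,'Fn',(f@n).round(1),'|F|',np.linalg.norm(f).round(1),'in',-(x@n).round(2),'open',round(ctrl.current_opening(),1),'t',round(ctrl.current_time(),1))
    return f@n
go(.42,2);go(.42,3.5)
ths=np.linspace(.42,1.2,8)[1:]
for th,d in zip(ths,np.linspace(4.2,9,7)):
    if abs(go(th,round(d,2),8))>70: print('stop');break
E
```

```text
0.42 2 Fn 1.0 |F| 2.8 in 2.16 open 11.4 t 11.0
0.42 3.5 Fn -1.2 |F| 4.7 in 3.65 open 11.9 t 11.3
0.53 4.2 Fn 2.5 |F| 4.7 in 4.2 open 11.5 t 11.5
0.64 5.0 Fn 5.0 |F| 6.1 in 4.91 open 11.5 t 11.8
0.75 5.8 Fn 6.0 |F| 6.7 in 5.68 open 11.5 t 12.0
0.87 6.6 Fn 7.7 |F| 8.5 in 6.44 open 11.4 t 12.3
0.98 7.4 Fn 8.1 |F| 8.8 in 7.22 open 11.4 t 12.6
1.09 8.2 Fn 8.9 |F| 9.8 in 7.99 open 11.5 t 12.8
1.2 9.0 Fn 10.9 |F| 11.9 in 8.68 open 11.6 t 13.1
```

```bash
python3 - <<'E'
from h import *
p0=cpose(.42,0,-1,3)[0]
def go(th,d,v=8):
    _,R=cpose(th,0,-1); ctrl.move_l(p0-d*n,v,R)
    f=np.array(ctrl.current_ft_force()); x=np.array(ctrl.current_eef_pos())-p0
    print(round(th,2),d,'Fn',(f@n).round(1),'|F|',np.linalg.norm(f).round(1),'in',-(x@n).round(2),'open',round(ctrl.current_opening(),1),'t',round(ctrl.current_time(),1))
    return f@n
th=1.2;d=9.
while th<1.6:
    th+=.05; d+=.5
    if go(th,d)>32: d-=.5
c,Q=shot('side','side3.png')
Q=(Q.reshape(-1,3)-bar0)@np.stack([ux,uy,n],1)
h=Q[(np.hypot(Q[:,0],Q[:,1])<40)&(abs(Q[:,0])<9)&(Q[:,2]>50)&(Q[:,2]<72)]; print(len(h),np.percentile(h[:,2],[50,90]))
E
```

```text
1.25 9.5 Fn 19.3 |F| 20.0 in 8.73 open 11.7 t 13.4
1.3 10.0 Fn 14.0 |F| 14.9 in 9.33 open 11.6 t 13.6
1.35 10.5 Fn 25.7 |F| 26.2 in 9.51 open 11.9 t 13.9
1.4 11.0 Fn 35.1 |F| 35.5 in 9.59 open 12.0 t 14.1
1.45 11.0 Fn 34.8 |F| 35.3 in 9.57 open 11.4 t 14.4
1.5 11.0 Fn 34.8 |F| 35.1 in 9.58 open 11.5 t 14.6
1.55 11.0 Fn 35.4 |F| 35.9 in 9.59 open 11.6 t 14.9
1.6 11.0 Fn 35.3 |F| 35.7 in 9.57 open 12.1 t 15.1
93 [63.31149272 66.98932582]
```

The plug is against its stop, with force rising to 35 N and no further travel. I'll release and inspect.

```bash
python3 - <<'E'
from h import *
ctrl.command_gripper(30)
p=np.array(ctrl.current_eef_pos()); ctrl.move_l(p+100*n,120)
ctrl.move_l(p+100*n+[-130,-20,120],200)
for s in('top','side'):
    c,Q=shot(s,s+'4.png')
    B=Q.reshape(-1,3);B=B[np.isfinite(B).all(1)]
    Q=(B-bar0)@np.stack([ux,uy,n],1)
    h=Q[(np.hypot(Q[:,0],Q[:,1])<40)&(Q[:,2]>52)&(Q[:,2]<72)]
    l=cv2.fitLine(h[:,:2].astype(np.float32),cv2.DIST_HUBER,0,.01,.01).ravel()
    print(s,len(h),np.percentile(h[:,2],[50,90,97]).round(1),'ang',np.arctan2(l[1],l[0]),cv2.minAreaRect(h[:,:2].astype(np.float32)))
    d=np.hypot(*(B[:,:2]-piv[:2]).T); t=B[(d>30)&(d<150)&(B[:,2]>160)&(B[:,2]<182)&(B[:,1]>60)]
    print('spout',cv2.fitLine(t[:,:2].astype(np.float32),cv2.DIST_HUBER,0,.01,.01).ravel())
print(ctrl.current_time(),ctrl.current_ft_force())
a=cv2.imread('pics/top4.png')[150:250,160:330]; b=cv2.imread('pics/side4.png')[150:370,190:350]
cv2.imwrite('pics/c4.png',np.hstack([cv2.resize(a,(500,294)),cv2.resize(b,(214,294))]))
E
```

```text
top 114 [64.8 69.  70. ] ang -1.4367664 ((1.2596778869628906, -2.5963821411132812), (20.3085880279541, 57.295806884765625), 2.256579637527466)
spout [ 1.5963140e-01 -9.8717672e-01  4.9301663e+02  1.2288331e+02]
side 151 [64.5 67.5 68.4] ang -1.3955489 ((2.5554933547973633, 0.2615203857421875), (17.681520462036133, 62.15122985839844), 7.425667762756348)
spout [ 1.6660523e-01 -9.8602366e-01  4.9213879e+02  1.3319835e+02]
17.6 [ 0.05191069  0.92345529 -0.41000695]
```

View pics/c4.png

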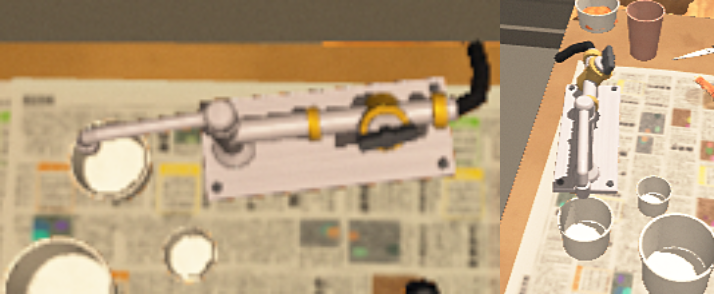

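The nozzle sits over the tub at (88,140), and the bar at (340,142)–(420,130) lies nearly along the pipe. I'll measure the bar angle more carefully.

```bash
python3 - <<'E'
from h import *
def pl(c,mask,p,nn):
    v,u=np.nonzero(mask); E=np.array(c['extrinsics'])
    r=np.stack([(u-c['cx'])/c['fx'],(v-c['cy'])/c['fy'],np.ones(len(u))],1)@E[:3,:3].T
    o=E[:3,3]; return o+r*(((p-o)@nn)/(r@nn))[:,None]
M=np.stack([ux,uy,n],1)
for s in('top','side'):
    c,Q=shot(s); im=c['img'].astype(int)
    q=(Q-bar0)@M
    dark=(im.max(2)<90)&(np.ptp(im,axis=2)<30)
    m=dark&(np.hypot(q[...,0],q[...,1])<42)&(q[...,2]>50)&(q[...,2]<75)
    k,L,st,_=cv2.connectedComponentsWithStats(m.astype(np.uint8)); m=L==1+np.argmax(st[1:,4])
    X=(pl(c,m,bar0+65*n,n)-bar0)@M
    w,V=np.linalg.eigh(np.cov(X[:,:2].T)); v=V[:,1]; print(s,m.sum(),X.mean(0).round(1),np.ptp(X,axis=0).round(1),'bar',np.arctan2(v[1],v[0])%np.pi,'rect',cv2.minAreaRect(X[:,:2].astype(np.float32)))
    Y=q[m]; w,V=np.linalg.eigh(np.cov(Y[:,:2].T)); v=V[:,1]; print('  depth',np.arctan2(v[1],v[0])%np.pi, np.percentile(Y[:,2],[10,50,90]).round(1))
    # plate: light pixels at z 7..17 on stand footprint
    loc=(Q-(bar0-90*zs+90*ys))@np.stack([xs,ys,zs],1)
    pm=(abs(loc[...,0])<75)&(abs(loc[...,1])<160)&(im.min(2)>120)&(loc[...,2]>6)&(loc[...,2]<112)
    B=pl(c,(abs(loc[...,2]-12)<6)&pm&(np.ptp(im,axis=2)<45),np.array([0,0,12.]),zs); L2=(B-(bar0-90*zs+90*ys))@np.stack([xs,ys,zs],1)
    print('  plate',cv2.minAreaRect(L2[:,:2].astype(np.float32)))
    # far and near edges of plate per column
    for f in(np.max,np.min):
        bins=np.arange(-125,125,6); pts=[(b,f(L2[abs(L2[:,1]-b)<3,0])) for b in bins if (abs(L2[:,1]-b)<3).any()]
        pts=np.array(pts); g=cv2.fitLine(pts.astype(np.float32),cv2.DIST_HUBER,0,.01,.01).ravel(); print('  edge slope (dyaw=-slope)',g.round(3))
E
```

```text
top 107 [ 5.2 -2.1 65. ] [20.6 56.1  0. ] bar 1.700702028586976 rect ((5.736886978149414, -2.4302539825439453), (19.99802589416504, 56.60429382324219), 2.616833448410034)
  depth 1.705931951154135 [55.1 63.6 68.3]
  plate ((0.07866668701171875, -29.59796142578125), (108.42701721191406, 261.0009765625), 0.21088650822639465)
  edge slope (dyaw=-slope) [ 1.0000e+00 -2.7000e-02 -2.8272e+01  4.9651e+01]
  edge slope (dyaw=-slope) [ 1.0000e+00  1.0000e-03 -1.8152e+01 -5.2406e+01]
side 76 [ 8.6 23.  65. ] [25.3 64.8  0. ] bar 1.7604796827497047 rect ((5.080191612243652, 17.561336517333984), (64.4138412475586, 24.978485107421875), 88.02771759033203)
  depth 1.8357415201316907 [52.3 57.6 63.6]
  plate ((10.374717712402344, -0.39581298828125), (128.4397430419922, 324.8504638671875), 0.30453237891197205)
  edge slope (dyaw=-slope) [  0.996   0.088 -21.072  59.395]
  edge slope (dyaw=-slope) [ 1.0000e+00 -1.0000e-02 -2.6000e+00 -5.2652e+01]
```

```bash
python3 - <<'E'
from h import *
from scipy.optimize import minimize
for s in('top','side'):
    ims=[ctrl.camera(s) for _ in range(2)]; c=ims[0]; im=np.mean([i['img'] for i in ims],0)
    E=np.linalg.inv(np.array(c['extrinsics']))
    def prj(X): 
        Y=X@E[:3,:3].T+E[:3,3]; return np.stack([Y[:,0]/Y[:,2]*c['fx']+c['cx'],Y[:,1]/Y[:,2]*c['fy']+c['cy']],1)
    ctr=prj((bar0+60*n)[None])[0]; u0,v0=(ctr-22).astype(int); W=45;K=8
    roi=im[v0:v0+W,u0:u0+W]; g=roi.max(2)
    cv2.imwrite(f'pics/roi_{s}.png',cv2.resize(roi[:,:,::-1].astype(np.uint8),None,fx=8,fy=8,interpolation=cv2.INTER_NEAREST))
    def sil(th,du,dv):
        b=np.cos(th)*ux+np.sin(th)*uy; w=np.cross(n,b)
        X=np.array([bar0+h*n+i*30*b+j*6.5*w for h in(41,65) for i in(-1,1) for j in(-1,1)])
        p=(prj(X)+[du-u0+.5,dv-v0+.5])*K
        A=np.zeros((W*K,W*K),np.uint8); cv2.fillConvexPoly(A,cv2.convexHull(p.round().astype(np.int32)),1)
        return cv2.resize(A.astype(np.float32),(W,W),interpolation=cv2.INTER_AREA)
    out=[]
    for th in np.arange(1.3,1.92,.04):
        best=max((((lambda a:(g[a>.5]).mean()-g[(a<.05)&(cv2.dilate(a,np.ones((5,5)))>.05)].mean())(sil(th,du,dv))*-1,du,dv) for du in np.arange(-3,3.1,.5) for dv in np.arange(-3,3.1,.5)))
        out.append((round(th,2),round(best[0],1),best[1],best[2]))
    print(s); [print(*o) for o in out]
a=cv2.imread('pics/roi_top.png');b=cv2.imread('pics/roi_side.png');cv2.imwrite('pics/roi.png',np.hstack([a,b]))
E
```

```text
top
1.3 74.9 -3.0 0.0
1.34 80.9 -3.0 0.0
1.38 82.6 -3.0 0.0
1.42 87.7 -1.0 0.0
1.46 91.9 0.0 0.0
1.5 96.5 0.0 0.0
1.54 100.2 0.0 0.0
1.58 102.2 0.0 -0.5
1.62 106.4 0.5 0.0
1.66 107.5 1.0 0.0
1.7 109.0 1.5 -0.5
1.74 108.5 1.0 0.0
1.78 109.1 1.0 0.0
1.82 108.2 2.0 -0.5
1.86 105.0 1.0 0.0
1.9 102.0 2.5 -0.5
side
1.3 60.4 1.5 3.0
1.34 66.3 1.0 3.0
1.38 72.8 0.5 3.0
1.42 77.4 0.0 3.0
1.46 83.2 0.0 3.0
1.5 92.5 0.5 0.0
1.54 102.6 0.5 -1.0
1.58 111.5 0.5 -0.5
1.62 113.4 0.5 0.0
1.66 111.7 0.5 0.5
1.7 109.6 0.0 0.5
1.74 106.6 0.5 0.5
1.78 102.1 0.5 0.0
1.82 98.0 0.5 0.5
1.86 93.9 0.5 0.0
1.9 89.5 1.0 1.0
```

View pics/roi.png

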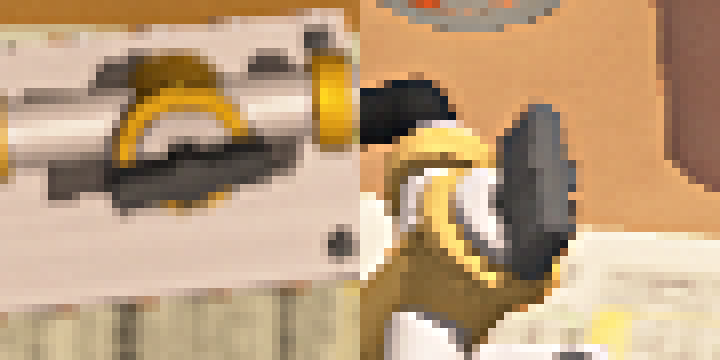

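```bash
python3 - <<'E'
from h import *
c=ctrl.camera('side'); E=np.linalg.inv(np.array(c['extrinsics'])); K=8;W=60
def prj(X): 
    Y=X@E[:3,:3].T+E[:3,3]; return np.stack([Y[:,0]/Y[:,2]*c['fx']+c['cx'],Y[:,1]/Y[:,2]*c['fy']+c['cy']],1)
u0,v0=(prj((bar0+60*n)[None])[0]-30).astype(int)
for nm,im,ths in(('start',cv2.imread('pics/side0.png'),np.arange(.25,.6,.05)),('now',c['img'],np.arange(1.5,1.76,.03))):
    g=im[v0:v0+W,u0:u0+W].max(2).astype(float); R=[]
    for th in ths:
        b=np.cos(th)*ux+np.sin(th)*uy; w=np.cross(n,b)
        for top in np.arange(60,82,1.):
          for e in np.arange(-4,4.1,2):
           for f in np.arange(-4,4.1,2):
            X=np.array([bar0+e*ux+f*uy+h*n+i*30*b+j*6.5*w for h in(top-24,top) for i in(-1,1) for j in(-1,1)])
            A=np.zeros((W*K,W*K),np.uint8); cv2.fillConvexPoly(A,cv2.convexHull(((prj(X)-[u0,v0]+.5)*K).round().astype(np.int32)),1)
            a=cv2.resize(A.astype(np.float32),(W,W),interpolation=cv2.INTER_AREA)
            R.append((g[(a<.05)&(cv2.dilate(a,np.ones((5,5)))>.05)].mean()-g[a>.5].mean(),round(th,2),top,e,f))
    R.sort(reverse=True); print(nm,[tuple(np.round(r,2).tolist()) for r in R[:6]])
E
```

```text
start [(125.7, 0.55, 73.0, 0.0, -2.0), (124.54, 0.55, 74.0, 0.0, -2.0), (123.41, 0.55, 72.0, 0.0, -4.0), (123.13, 0.55, 76.0, 2.0, 2.0), (122.93, 0.5, 71.0, -2.0, -4.0), (122.59, 0.55, 77.0, 2.0, 2.0)]
now [(113.99, 1.62, 67.0, 0.0, 2.0), (113.64, 1.65, 61.0, -4.0, -4.0), (113.54, 1.65, 64.0, -2.0, -2.0), (113.46, 1.65, 67.0, 0.0, 2.0), (113.38, 1.65, 67.0, 0.0, 4.0), (113.12, 1.62, 63.0, -2.0, -4.0)]
```

```bash
python3 -c "
from workcell import ctrl
print(ctrl.current_time()); print(ctrl.close_job())"
```

```text
17.95
the job is handed in; nothing more can be done
None
```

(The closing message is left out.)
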